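# Fish the wash paddle out of the soaking box and hold it over the drip tile

## Robot

A 6-joint arm with a two-finger parallel gripper is mounted at the origin on a cart in front of the work surface, level with it; the furniture and walls round the work are solid. World frame = base frame: x ahead of the robot, y to its left, z up, the work surface at z = 0. Lengths are in m, angles in degrees, forces in N, time in s.
With the tool pointing down it reaches from about 0.25 to 0.775 m from the base axis. Payload 8.9 kg.
Tool frame: the origin (TCP) lies midway between the tips of the shut fingers; the grasp point (between the pads) lies behind it (r.pinch_z is the z of the grasp point in the tool frame, in m); z points along the fingers, y is the line along which they close (so a half turn about z gives the same grasp; the last joint's range is limited). The gripper opens to 85 mm and grips with 20 to 120 N. Pads are 22 mm wide; open, the fingers measure 114 mm over their backs; the gripper's body (76 mm by 85 mm) begins 54 mm behind the grasp point. The pads swing forward as they close: fully open they stand 13 mm farther back than shut.
Start: joints at [67.592, 16.656, -8.789, 64.555, 0, 82.019], TCP at [0.131, 0.508, 0.231] pointing down, gripper open.
Joint ranges: [-144.48, 144.48], [-52.06, 99.96], [-74.48, 78.29], [-112.23, 115.85], [-86.99, 84.42], [-180, 180]. Speed limits (degrees/s): [127.2, 127.2, 159.86, 180, 180, 180].

## Interface

Orientations are given as [roll, pitch, yaw] about the fixed x, y, z axes, in that order (R = Rz(yaw) Ry(pitch) Rx(roll)).
In Python, from rig import r gives the robot as it stands. Calls block until the motion is done:
- r.move_pose(position, orientation): joint-space move of the TCP to a pose.
- r.movel(position, rotation=None, velocity=0.15, contact_N=None): straight line of the TCP; rotation=None keeps the orientation; velocity is the mean speed in m/s. With contact_N (N) it stops when the force on the tool has changed by that much, and returns True; else False.
- r.movej(angles): joint-space move.
- r.gripper_to(opening, strength=None): finger opening in m; strength is the grip in N (None keeps the last); returns when the fingers have stopped.
- r.dwell(seconds).
- r.inverse_kinematics(position, orientation): joint angles nearest the present ones, or None.
- r.observe(): the state.
- r.camera(name): name is "scene" or "top" or "wrist"; returns a dict with "color" (420x560x3 uint8, red, green, blue), "camera_matrix" (3x3 intrinsics, pixels), "position" and "orientation" of the camera in the world; the wrist camera has in their place "mount" (4x4, takes a point from camera to tool coordinates, whose origin is the TCP and whose axes are the flange's). Camera axes: x right, y down, z forward; pixel columns grow to the right and rows downward; lengths in m; the calibration is good to about 2 mm. A picture is of the moment at which its call begins: read the wrist's pose just before it. There is no depth.
A pose or a line that the arm cannot do raises r.IKError and nothing moves.
- r.job_done(): hands the job in; it is judged then, once.
Trained networks look in a picture, given as the dict that the camera call returned (one of the last four; its "shot" number tells which), for a name from the list of things; names that differ only in an ending like _2 or _b are one class to them, and where a whole thing is asked for, a point or a joint stands for the part that bears it (a point fixed in the world has none). Each returns a list of dicts, best first, with "conf" (0 to 1); they miss things now and then, are a little off and sometimes report something else, mostly with a low value. They report only what shows in the picture. A call takes as long as a camera call.
- r.trace(picture, target): "region" (420x560 bool, what is visible of it).
- r.place_of(picture, target): "point" ([x, y, z] in m, in world coordinates, good to about 4 mm: a listed point, or the origin of a listed thing).
The state is a dict: "time": time; "joint_pos": joint angles; "joint_vel": joint speeds; "tau": joint torques, N m; "position": TCP position; "tcp_rot": TCP orientation; "contact_force": force on the tool from outside, world axes, zero at the start; "moment": the same for the moment, N m; "grip_width": finger opening in m; "grasp_force": force on a finger pad.
Only numpy, scipy, OpenCV 4.12 (cv2) and the standard library are available. Lean on these libraries where they do the work, as an engineer would, in place of code of your own. Each camera call takes 0.05 s, during which the arm holds its last target. There are 200 camera calls.

## Task

The wooden wash paddle lies in the blue soaking box and is longer than the hatch in the box's white lid. Fish it out through the hatch at a slant, one end first, then hold it level over the brown tile so that it drips there: lengthwise along the tile, centred over it, about 10 cm above the counter, touching neither tile nor box. Finish while still holding it like that, and do not shift the tile, the tube or the tumbler.

Things in the scene. Friction and masses are not known exactly. Their poses are not given: they have to be found in the camera images.
- soak_box: Immovable blue soaking box with fixed white lid, 318 (its x) x 176 (its y) x 72 mm high. Origin: centre of the underside; z up. Inside 306 x 164 mm, floor 8 mm thick; lid underside 68, top 72 mm up. Mid-lid an open hatch, 176 mm along x, 150 along y (lid overhangs inside 65 mm at the ends, 7 at the sides). Its x is within 0.4 rad of world x.
- paddle: Loose paddle of light wood, 230 mm long (its x), 70 g. Origin: centre of its flat underside, about its balance point; z up as it lies. Handle bar 18 wide (y) x 18 mm thick from x = -115 to +40 mm, flat blade 32 wide x 10 mm thick on to +115. Lies flat on the box's floor (underside 8 mm above the counter), along the box's x near its middle (within 25 mm and 0.12 rad), both ends under the lid.
- paddle_handle_end (a point): Middle of the handle's end face (paddle x = -115 mm, 9 mm above its underside). It points roughly towards the robot.
- paddle_blade_end (a point): Middle of the blade's end face (paddle x = +115 mm, 5 mm above its underside). It points roughly away from the robot.
- drip_tile: Brown rectangular tile lying loose on the counter beside the box (left or right of it), 98 (its x) x 185 (its y) x 9 mm thick. Origin: centre of its underside; z up. Its long side (y) runs roughly along world x, away from the robot.
- stain_gel: White and blue tube lying on the counter, 48 x 156 x 33 mm, origin at the centre of its underside; leave it alone.
- tumbler: Clear tumbler, 66 mm across, 98 mm high, origin at the centre of its underside; leave it alone.

How it is judged (in metres and radians):
On the way:
1. the paddle sticks out of the hatch at a slant: one end well above the lid, the other end still below it (((height (world z) of paddle_handle_end above 0.09 m and height (world z) of paddle_blade_end below 0.068 m) or (height (world z) of paddle_blade_end above 0.09 m and height (world z) of paddle_handle_end below 0.068 m))), for 0.1 s.
At the end, for the whole second after the job is handed in: The gripper holds the paddle still and level (within 0.25 rad) over the tile: its middle within 25 mm of the tile's middle seen from above, lengthwise along it (within 0.2 rad), both ends 60 to 160 mm above the counter, touching neither tile nor box (horizontal distance between paddle and drip_tile below 0.025 m and angle between the x axis of paddle and the y axis of drip_tile, either way round below 0.2 rad and height (world z) of paddle_handle_end between 0.06 and 0.16 m and height (world z) of paddle_blade_end between 0.06 and 0.16 m and angle between paddle's own x axis and vertical between 1.32 and 1.82 rad and contact force between the fingers and paddle above 1 N and contact force between paddle and drip_tile below 0.05 N and contact force between paddle and soak_box below 0.05 N and linear speed of paddle below 0.025 m/s); the arm keeps its last pose, push and grip.
It fails at once if the tile is shifted by more than 3 cm (distance of drip_tile from where it was at the start of the episode above 0.03 m).
It fails at once if the tube is shifted by more than 3 cm (distance of stain_gel from where it was at the start of the episode above 0.03 m).
It fails at once if the tumbler is shifted by more than 3 cm (distance of tumbler from where it was at the start of the episode above 0.03 m).
It also fails if it takes over 45 s, if anything falls off the work surface, if the arm or the gripper's body presses on something with over 40 N, if the wrist force passes 120 N, or if a joint passes its speed limit or range.

## Working session

There is one attempt and no reset: what is moved stays moved. The work goes in short steps, each a Python script; the robot and the scene stay as the last script left them, time stands still between calls to the robot, and variables do not carry over. Pictures are saved under pics/ and viewed, at most 10 in all, crops included, and the job is handed in when it is done.

```bash
mkdir -p pics; ls; python3 - <<'E'
from rig import r
import cv2,numpy as np
o=r.observe(); print(o['time'],o['position'],o['tcp_rot'],r.pinch_z)
for n in ["top","scene"]:
    p=r.camera(n); cv2.imwrite(f"pics/{n}.png",p['color'][:,:,::-1])
    print(n,p['position'],p['orientation'],p['camera_matrix'].tolist() if hasattr(p['camera_matrix'],'tolist') else p['camera_matrix'])
    for t in ["soak_box","paddle","paddle_handle_end","paddle_blade_end","drip_tile","stain_gel","tumbler"]:
        a=r.place_of(p,t); print(t,[(np.round(d['point'],4).tolist(),round(d['conf'],2)) for d in a[:2]])
        for d in r.trace(p,t)[:1]:
            m=d['region'].astype('uint8'); c,s,an=cv2.minAreaRect(np.argwhere(m)[:,::-1].astype('float32')); print('  rect',c,s,an,m.sum())
            np.save(f"pics/{n}_{t}.npy",m)
E
```

```text
pics
0.0 [0.13060409 0.50803742 0.23074482] [-1.79925463e+02 -1.02401089e-02  1.65575773e+02] -0.0187
top [0.28586192 0.32325431 0.96158845] [-166.50682806   -0.28253219  -83.15471953] [[423.1954818616823, 0.0, 277.10513158568386], [0.0, 423.1954818616823, 212.84777890976272], [0.0, 0.0, 1.0]]
soak_box [([0.5091, 0.4419, -0.0016], 0.59)]
  rect (233.5586700439453, 203.92239379882812) (146.5928497314453, 87.68606567382812) 82.09283447265625 11621
paddle [([0.516, 0.4431, 0.0078], 0.68)]
  rect (235.719970703125, 200.53997802734375) (77.35748291015625, 14.566400527954102) 81.8698959350586 830
paddle_handle_end []
  rect (234.71539306640625, 200.72308349609375) (77.02556610107422, 13.643819808959961) 82.87498474121094 778
paddle_blade_end [([0.6226, 0.4762, 0.0134], 0.87)]
  rect (235.22308349609375, 200.7846221923828) (77.27363586425781, 12.899612426757812) 82.87498474121094 740
drip_tile [([0.4702, 0.2385, 0.0001], 0.89)]
  rect (321.9145812988281, 235.1235809326172) (43.09401321411133, 79.80558013916016) 0.9548412561416626 3391
stain_gel [([0.4006, 0.5869, 0.0038], 0.81)]
  rect (165
[... 658 characters left out ...]
.426969528198242 1169
paddle_handle_end []
  rect (224.0558624267578, 266.1445007324219) (96.23334503173828, 14.973395347595215) 8.93058967590332 1205
paddle_blade_end [([0.6235, 0.4761, 0.0149], 0.98)]
  rect (224.1071014404297, 265.7349853515625) (96.59794616699219, 14.894740104675293) 7.969610214233398 1208
drip_tile [([0.4749, 0.2417, -0.0024], 0.57)]
  rect (292.72021484375, 209.7660675048828) (83.04353332519531, 33.428138732910156) 16.699243545532227 2091
stain_gel [([0.4, 0.5855, -0.0015], 0.58)]
  rect (250.232421875, 352.6800231933594) (87.04295349121094, 21.590290069580078) 52.69605255126953 1616
tumbler [([0.3903, 0.0674, 0.0027], 0.72)]
  rect (356.5, 163.0) (29.0, 46.0) 0.0 1114
```

View pics/top.png

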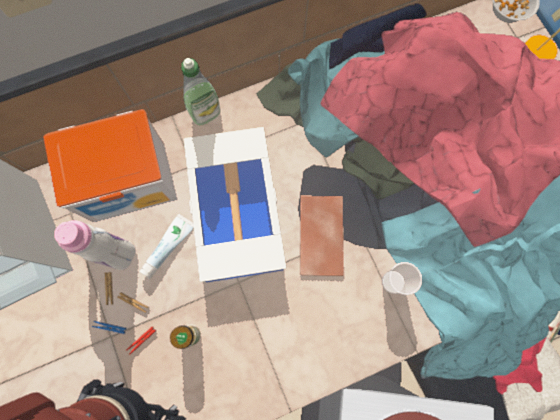

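```bash
cat > h.py <<'E'
import numpy as np,cv2
from scipy.spatial.transform import Rotation as R
K=np.array([[423.195,0,277.105],[0,423.195,212.848],[0,0,1]]);C=np.array([0.28586192,0.32325431,0.96158845])
RC=R.from_euler('xyz',[-166.50682806,-0.28253219,-83.15471953],degrees=True).as_matrix()
def back(uv,z):
    d=RC@np.linalg.inv(K)@np.r_[uv,1]; return (C+d*(z-C[2])/d[2])[:2]
def rect(t,z):
    m=np.load(f"pics/top_{t}.npy"); pts=np.array([back(p[::-1],z) for p in np.argwhere(m)],'float32')
    c,s,a=cv2.minAreaRect(pts); b=cv2.boxPoints((c,s,a)); e=[b[1]-b[0],b[2]-b[1]]; e=max(e,key=np.linalg.norm)
    return np.round(c,4),np.round(s,4),round(((np.degrees(np.arctan2(e[1],e[0]))+90)%180)-90,2)
E
python3 - <<'E'
from h import *
for t,z in [("soak_box",.072),("paddle",.02),("drip_tile",.009),("stain_gel",.015)]: print(t,*rect(t,z))
E
```

```text
soak_box [0.5135 0.4421] [0.3301 0.1899] 15.58
paddle [0.5302 0.444 ] [0.1849 0.034 ] 16.2
drip_tile [0.4755 0.2385] [0.1852 0.0977] 5.17
stain_gel [0.4054 0.5852] [0.0471 0.1549] -27.67
```

The top view shows the box with its white lid, with hatch corners near (195,168), (262,160), (273,233) and (203,243). The paddle runs from (232,163) to (239,240), the tile is at (322,235), the tube at (166,247) and the tumbler at (402,278). The networks agree with this. I'll pin down the lid, move above the paddle and check with the wrist camera.

```bash
cat >> h.py <<'E'
def lid():
    im=cv2.imread("pics/top.png"); m=np.load("pics/top_soak_box.npy"); h=cv2.cvtColor(im,cv2.COLOR_BGR2HSV)
    w=((h[...,1]<70)&(h[...,2]>150)&(cv2.dilate(m,np.ones((5,5)))>0)).astype('uint8')
    w=cv2.morphologyEx(w,cv2.MORPH_OPEN,np.ones((3,3)))
    out=(w>0); np.save("pics/top_lid.npy",out.astype('uint8')); return rect("lid",.072)
E
python3 - <<'E'
from h import *
from rig import r
print(lid())
# paddle: row-wise midline -> direction
m=np.load("pics/top_paddle.npy"); pts=np.array([back(p[::-1],.022) for p in np.argwhere(m)])
c=pts.mean(0); u=np.linalg.svd(pts-c)[2][0]; print('pca',c,np.degrees(np.arctan2(u[1],u[0])))
r.move_pose([0.522,0.4475,0.20],[180,0,-164]); r.gripper_to(0.05,60)
o=r.observe(); print(o['time'],o['joint_pos'],o['position'],o['tcp_rot'])
p=r.camera("wrist"); cv2.imwrite("pics/wrist1.png",p['color'][:,:,::-1]); print(p['mount'],p['camera_matrix'])
for t in ["soak_box","paddle","paddle_handle_end","paddle_blade_end"]:
    print(t,[(np.round(d['point'],4).tolist(),round(d['conf'],2)) for d in r.place_of(p,t)[:2]])
t=r.trace(p,"paddle")
if t: np.save("pics/wr_paddle.npy",t[0]['region']); print(t[0]['conf'],t[0]['region'].sum())
E
```

```text
(array([0.5165, 0.4428]), array([0.3354, 0.1996]), np.float32(15.16))
pca [0.53900896 0.4486488 ] -165.68564902926545
3.4167 [ 3.45435643e+01  3.59573189e+01  1.72350291e+01  7.12742555e+01
 -6.13112521e-04  1.85227794e+01] [0.52177467 0.44768961 0.20007884] [ 1.79999484e+02  3.47062227e-03 -1.63979215e+02]
[[-2.54733705e-04 -9.44815965e-01 -3.27601477e-01  8.48822444e-02]
 [ 9.99999963e-01 -2.08713254e-04 -1.75634375e-04 -1.72511565e-04]
 [ 9.75673907e-05 -3.27601510e-01  9.44815983e-01 -1.43243594e-01]
 [ 0.00000000e+00  0.00000000e+00  0.00000000e+00  1.00000000e+00]] [[368.95167693   0.         272.63263072]
 [  0.         368.95167693 205.86814717]
 [  0.           0.           1.        ]]
soak_box [([0.5121, 0.4424, 0.0004], 0.94)]
paddle [([0.5144, 0.442, 0.0071], 0.89)]
paddle_handle_end []
paddle_blade_end [([0.6232, 0.4741, 0.0138], 0.98), ([0.4027, 0.5862, -0.0027], 0.54)]
0.68 5555
```

View pics/wrist1.png

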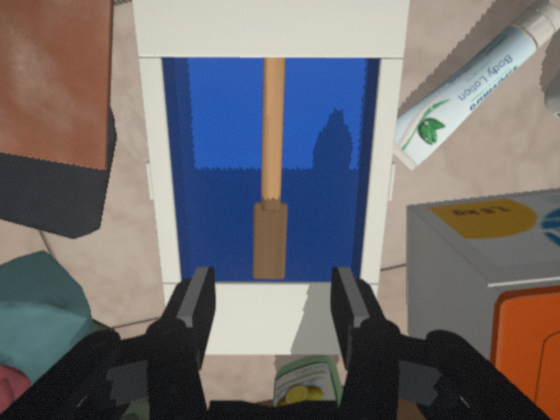

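```bash
cat >> h.py <<'E'
def wback(p,pos,rot,uv,z):
    M=np.array(p['mount']);T=np.eye(4);T[:3,:3]=R.from_euler('xyz',rot,degrees=True).as_matrix();T[:3,3]=pos
    W=T@M; d=W[:3,:3]@np.linalg.inv(p['camera_matrix'])@np.r_[uv,1]; return (W[:3,3]+d*(z-W[2,3])/d[2])[:2]
E
python3 - <<'E'
from h import *
p=dict(mount=[[-2.54733705e-04,-9.44815965e-01,-3.27601477e-01,8.48822444e-02],[9.99999963e-01,-2.08713254e-04,-1.75634375e-04,-1.72511565e-04],[9.75673907e-05,-3.27601510e-01,9.44815983e-01,-1.43243594e-01],[0,0,0,1]],camera_matrix=[[368.95,0,272.63],[0,368.95,205.868],[0,0,1]])
pos=[0.52177467,0.44768961,0.20007884];rot=[180,0.0035,-163.979]
f=lambda uv,z:wback(p,pos,rot,uv,z)
h=[f(x,.072) for x in [(163,57),(381,57),(179,283),(362,284)]]
print('near edge',h[0],h[1],'far',h[2],h[3]); c=np.mean(h,0)
a=(h[2]+h[3]-h[0]-h[1])/2; print('hatch c',c,np.linalg.norm(a),np.degrees(np.arctan2(a[1],a[0])),np.linalg.norm(h[0]-h[1]))
A=f((274.5,60),.026);B=f((270,278),.018);S=f((271,204),.026); print('handle',A,'blade end',B,'shoulder',S)
v=B-A; yaw=np.arctan2(v[1],v[0]); u=np.array([np.cos(yaw),np.sin(yaw)]); print('yaw',np.degrees(yaw),'centre from end',B-.115*u,'from shoulder',S-.04*u)
m=np.load("pics/wr_paddle.npy"); pts=np.array([f(q[::-1],.022) for q in np.argwhere(m)]); pts=pts[(pts@u)<(S@u-.01)]
w=np.linalg.svd(pts-pts.mean(0))[2][0]; print('handle mid',pts.mean(0),np.degrees(np.arctan2(w[1],w[0])))
E
```

```text
near edge [0.44790781 0.34839374] [0.40686384 0.49147334] far [0.61820705 0.39337881] [0.57675233 0.54133146]
hatch c [0.51243276 0.44364434] 0.17658066388759366 15.578291423570564 0.14885019223032794
handle [0.42679976 0.42176773] blade end [0.62288093 0.47371943] shoulder [0.54469895 0.4524907 ]
yaw 14.839547853781411 centre from end [0.51171655 0.44426643] from shoulder [0.50603308 0.44224618]
handle mid [0.47643977 0.43391814] 14.274979568915189
```

The wrist view shows the paddle centred in the hatch: blade end at (270,278), shoulder at (271,204) and the handle passing under the lid at (274,57). The paddle is at (0.5125, 0.4437), yaw 14.8°, almost exactly in line with the box at (0.5124, 0.443), yaw 15.5°. Next is the grasp, with one small lift to check it.

```bash
cat >> h.py <<'E'
# paddle pose (centre of underside pc, yaw deg, blade-up tilt deg) -> TCP pose, from the grasp (paddle x g, TCP height zt above underside)
G=0.010; ZT=0.003
def tool(pc,yaw,th):
    P=R.from_euler('ZY',[yaw,-th],degrees=True)
    return np.array(pc)+P.apply([G,0,ZT]),(P*R.from_euler('xyz',[180,0,180],degrees=True)).as_euler('xyz',degrees=True)
E
python3 - <<'E'
from h import *
from rig import r
pc=np.array([.5125,.4437,.008]);
q,e=tool(pc,14.8,0); print(q,e)
r.movel(q+[0,0,.06],e,velocity=.15)
print(r.movel(q,e,velocity=.06,contact_N=6),r.observe()['position'])
print(r.gripper_to(0.0,70)); o=r.observe(); print(o['time'],o['grip_width'],o['grasp_force'],o['position'],o['contact_force'])
r.movel(q+[0,0,.007],e,velocity=.05); o=r.observe(); print(o['grip_width'],o['grasp_force'],o['contact_force'])
p=r.camera("wrist"); cv2.imwrite("pics/wrist2.png",p['color'][:,:,::-1])
E
```

```text
[0.52216823 0.44625446 0.011     ] [-180.     0.  -165.2]
False [0.52249045 0.44645789 0.01148103]
False
6.275 0.016097474744294002 70.31734228134155 [0.52247342 0.44650306 0.01161853] [-0.77232783  0.03527853  4.82391333]
0.016211447025803977 69.54825282096863 [ 0.1304932  -0.33962465 -0.10213797]
```

View pics/wrist2.png

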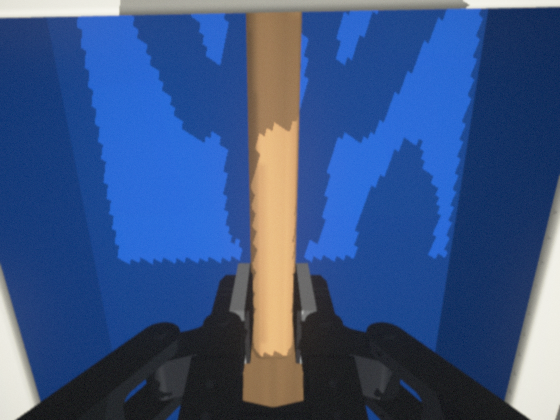

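The handle sits square between the pads, with its axis at column about 273, and it has lifted. Now I'll slide it 28 mm toward the robot, then tilt it blade-up about the handle end.

```bash
python3 - <<'E'
from h import *
from rig import r
u=np.array([np.cos(np.radians(15.4)),np.sin(np.radians(15.4)),0]); Y=15.2
def st(s): o=r.observe(); print(s,round(o['time'],2),np.round(o['position'],3),np.round(o['contact_force'],1),round(o['grip_width'],4),round(o['grasp_force'],0))
pc=np.array([.5125,.4437,.015])-.028*u
print('hit',r.movel(*tool(pc,Y,0),velocity=.06,contact_N=12)); st('slid')
E0=pc-.115*u   # handle end underside
for th in range(4,25,4):
    a=np.radians(th); p=E0+.115*(np.cos(a)*u+np.sin(a)*np.array([0,0,1]))
    if r.movel(*tool(p,Y,th),velocity=.07,contact_N=15): st('contact'); break
st(f'tilt {th}'); r.dwell(.2)
c=r.camera("scene"); cv2.imwrite("pics/scene2.png",c['color'][:,:,::-1])
for t in ["paddle_blade_end","paddle_handle_end"]: print(t,[(np.round(d['point'],3),d['conf']) for d in r.place_of(c,t)[:1]])
E
```

```text
hit False
slid 7.23 [0.495 0.439 0.018] [ 0.1  0.2 -0.5] 0.0163 70.0
tilt 24 8.88 [0.483 0.436 0.068] [ 0.   0.2 -0.8] 0.0161 70.0
paddle_blade_end []
paddle_handle_end [(array([ 0.511,  0.446, -0.003]), 0.38)]
```

View pics/scene2.png

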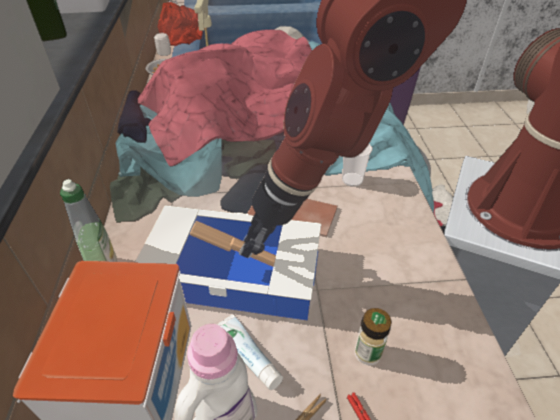

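The blade end sticks up through the hatch near (200,230) and the handle end is still under the lid, with no contact force. Next I'll pull it forward and up out of the hatch, level it, and carry it over the tile.

```bash
python3 - <<'E'
from h import *
from rig import r
u=np.array([np.cos(np.radians(15.4)),np.sin(np.radians(15.4)),0]); Y=15.2; z=np.array([0,0,1])
def st(s): o=r.observe(); print(s,round(o['time'],2),np.round(o['position'],3),np.round(o['contact_force'],1),round(o['grip_width'],4),round(o['grasp_force'],0))
E0=np.array([.5125,.4437,.015])-.143*u; a=np.radians(24); o24=.115*(np.cos(a)*u+np.sin(a)*z)
h=r.movel(*tool(E0+o24+.073*u+.01*z,Y,24),velocity=.08,contact_N=12); st(f'fwd {h}')
if not h:
    h=r.movel(*tool(E0+o24+.073*u+.11*z,Y,24),velocity=.1,contact_N=12); st(f'up {h}')
if not h:
    T=np.array([.4745,.2390,.094]); TY=5.2
    p=E0+o24+.055*u; p[2]=.2
    r.movel(*tool(p,Y,0),velocity=.12); st('level')
    r.movel(*tool([T[0],T[1],.2],TY,0),velocity=.12); st('over')
    r.movel(*tool(T,TY,0),velocity=.08); r.dwell(.5); st('down')
    for n in ["top","scene"]:
        c=r.camera(n); cv2.imwrite(f"pics/{n}3.png",c['color'][:,:,::-1])
        for t in ["paddle","paddle_blade_end","paddle_handle_end","drip_tile"]: print(n,t,[(np.round(d['point'],4),d['conf']) for d in r.place_of(c,t)[:1]])
E
```

```text
fwd False 10.31 [0.553 0.455 0.078] [ 0.3 -0.  -1. ] 0.0162 70.0
up False 11.46 [0.554 0.455 0.178] [-0.1  0.1 -0.8] 0.0156 70.0
level 12.21 [0.539 0.451 0.202] [ 0.2  0.6 -0.4] 0.0159 70.0
over 14.18 [0.485 0.24  0.203] [-0.1  0.3 -0.1] 0.0163 69.0
down 16.15 [0.484 0.24  0.097] [-0.9  0.1 -0.5] 0.0159 70.0
top paddle [(array([0.4758, 0.2392, 0.0914]), 0.89)]
top paddle_blade_end []
top paddle_handle_end [(array([0.3636, 0.2347, 0.1037]), 0.89)]
top drip_tile [(array([ 4.703e-01,  2.367e-01, -2.000e-04]), 0.8)]
scene paddle [(array([0.4716, 0.2419, 0.0931]), 0.65)]
scene paddle_blade_end [(array([0.5876, 0.2537, 0.0972]), 0.8)]
scene paddle_handle_end [(array([0.3606, 0.2267, 0.1004]), 0.65)]
scene drip_tile [(array([ 0.4771,  0.2382, -0.0053]), 0.83)]
```

View pics/scene3.png

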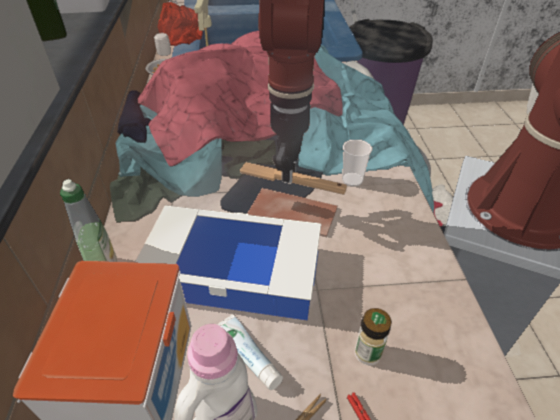

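View pics/top3.png

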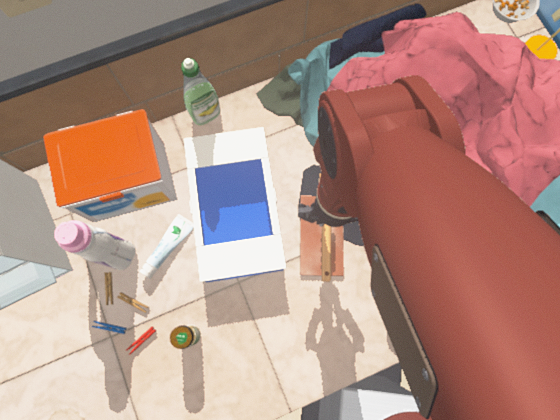

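The pictures show the paddle held level over the tile: in the scene view it runs from (240,170) to (346,186) with the tile below at (290,210), and in the top view the handle lies along the tile at (327,250). The networks put its centre within a few millimetres of the tile's, with both ends about 0.10 m up, and tile, tube and tumbler look unmoved. Handing in.

```bash
python3 - <<'E'
from rig import r
print(r.job_done())
E
```

```text
the job is handed in; nothing more can be done
None
```

I fished the paddle out blade end first through the hatch and handed the job in at about 16 s, with the paddle held level and centred about 10 cm above the tile; the hand-in call returned no verdict.

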